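Find the high spot of a tissue block and set the arrayer's stop on it

ROBOT

A 7-joint arm with a two-finger parallel gripper is mounted at the origin on a cart in front of the work surface, level with it; the furniture and walls round the work are solid. World frame = base frame: x ahead of the robot, y to its left, z up, the work surface at z = 0. Lengths are in m, angles in rad, forces in N, time in s.
With the tool pointing down it reaches from about 0.4 to 0.875 m from the base axis. Payload 19.3 kg.
Tool frame: the origin (TCP) lies midway between the tips of the shut fingers; the grasp point (between the pads) lies 19 mm behind it; z points along the fingers, y is the line along which they close (so a half turn about z gives the same grasp; the last joint's range is limited). The gripper opens to 85 mm and grips with 20 to 120 N. Pads are 22 mm wide; open, the fingers measure 114 mm over their backs; the gripper's body (76 mm by 85 mm) begins 54 mm behind the grasp point. The pads swing forward as they close: fully open they stand 13 mm farther back than shut.
Start: joints at [-1.286, 0.521, -0.036, 1.599, 0.021, 1.021, -0.113], TCP at [0.217, 0.586, 0.231] pointing down, gripper open.
Joint ranges: [-2.91, 2.91], [-0.3, 2.13], [-1.5, 1.42], [0.17, 2.43], [-1.26, 4.41], [0.16, 1.93], [-2.52, 2.52]. Speed limits (rad/s): [1.89, 1.89, 2.39, 2.39, 3.01, 3.01, 3.01].

INTERFACE

Orientations are given as a unit quaternion [w, x, y, z].
In Python, from bench import manip gives the robot as it stands. The module is installed in compiled form; this text tells all that it offers.
- The arm moves only by the tool apply_moves, never from a script. Its argument "deltas" is a list of rows, each a list of 5 numbers: the closure, from 0 (fully open) to 1 (shut), then the shift along the tool's x, y, z in mm, then the turn about the tool's z in degrees. In form: [[hand, tx, ty, tz, roll], ...]. A call has 1 to 10 rows; each row shifts and turns the commanded pose from where the row before left it, along the tool's axes as they then stand; what a row does not reach is not made up. A row lasts 1/8 s, in which the tool goes at most 62.5 mm and 10.7 degrees, less where a joint would pass 70% of its speed; a pose out of reach is approached as far as the arm can. A call is refused whole if a number of a shift passes 62.5 or a number of a turn 10.7, either way. A call with a gripper value outside its range is refused whole. The fingers move at their own pace and stop on an object; the grip force is fixed at half the most. Time passes only in rows, so rows that do not move let the fingers close. It gives the time, the measured TCP pose, the force, the opening and the grip force at its end, in the units of the state.
- manip.get_obs(): the state, without advancing time (a new reading comes with each control period).
- manip.snapshot(name): name is "scene" or "top"; returns a dict with "color" (480x640x3 uint8, red, green, blue), "K" (3x3 intrinsics, pixels), "position" and "orientation" of the camera in the world. Camera axes: x right, y down, z forward; pixel columns grow to the right and rows downward; lengths in m; the calibration is good to about 2 mm. A picture is of the moment at which its call begins. There is no depth.
- manip.finish_job(): hands the job in; it is judged then, once.
The state is a dict: "time": time; "qpos": joint angles; "joint_vel": joint speeds; "effort": joint torques, N m; "eef_pos": TCP position; "tool_rot": TCP orientation; "ft_force": force on the tool from outside, world axes, zero at the start; "ft_torque": the same for the moment, N m; "width": opening from 0.0 (shut) to 1.0 (fully open); "gripper_force": force on a finger pad.
Only numpy, scipy, OpenCV 4.12 (cv2) and the standard library are available. Lean on these libraries where they do the work, as an engineer would, in place of code of your own. Each camera call takes 0.05 s, during which the arm holds its last target. There are 200 camera calls.

TASK

Set the depth stop of the manual tissue arrayer for the block clamped in it. Lower the stylus gently onto the six tissue pieces in turn to find the one that stands proudest, and leave it resting on that high spot; then push the stop disc down the spindle until it is fully seated on the carriage, and let go. The tissue is soft, so never press the stylus hard, and leave the other things on the bench alone.

Things in the scene. Friction and masses are not known exactly. Their poses are not given: they have to be found in the camera images.
- arrayer: Manual tissue arrayer, fixed on the bench: white base plate 150 (x) x 244 (y) x 16 mm, a well in its middle for the block, a grey bridge on two steel rails, and on it a white carriage with an upright spindle. Origin: centre of the underside; x across the bridge (away from the robot at yaw 0), y along it, z up. Only spindle, knob and stop disc reach above 88 mm.
- block: Large cassette with wax block clamped in the well. Origin: centre of its wax face, 46 (x) x 70 (y) mm; z up. Six flat-topped tissue pieces 13 mm across at x = -12, +12 mm, y = -22, 0, +22 mm (each up to 1.5 mm off). All stand proud of the wax by unequal amounts, up to 5 mm; the high spot, elsewhere every time, stands at least 1.5 mm above the rest. Over 10 N from the stylus, or a fast landing, crushes tissue.
- bridge (a joint): Slide of the bridge along the arrayer's x, m, -0.020 to 0.020; 0 has the stylus over the well's middle. Drag about 1.2 N; stays where it is left.
- carriage (a joint): Slide of the carriage along the arrayer's y, m, -0.032 to 0.032; 0 is the well's middle. Drag about 1.2 N; stays where it is left.
- spindle (a joint): Height of the spindle in the carriage, m: 0 fully raised (tip 52 mm above the bench), grows as it is pushed down, to 0.022. It weighs about 1.3 N with its disc and has 1.6 N of drag, so it stays where it is left: 0.3 N or more pushes it down, about 3 N lifts it.
- stop (a joint): Slide of the stop disc down the spindle, m, 0 (highest, 10 mm below the knob) to 0.022; it grips the spindle with 3 N of drag and rides up and down with it unless it is pushed, and it stops on the carriage's top.
- stylus: Lower end of the spindle: a thin steel stylus, 4 mm thick, with a ball tip 5 mm across; a spring in the spindle lets it give 1 mm for every 10 N, up to 4 mm. Origin: the lowest point of the ball.
- knob_centre (a point): Centre of the black knurled knob at the top of the spindle: an upright cylinder, 16 mm across and 30 mm high, gripped from above. From here to the stylus tip is 93 mm straight down.
- stop_top (a point): Centre of the upper face of the stop disc, a metal disc round the spindle under the knob, 48 mm across and 10 mm thick. Its upper face can be pushed on both sides of the knob (8 to 24 mm from the spindle's axis).
- stop_under (a point): Centre of the lower face of the stop disc.
- seat (a point): Centre of the flat top of the carriage (56x56 mm, 88 mm above the bench), on which the stop disc seats.
- forceps_1: Bystander: steel forceps, 127 mm long, lying beside the instrument. Origin: centre of its underside.
- cassette_5: Bystander: small cassette with a wax block, 41x28x13 mm, beside the instrument. Origin: centre of its underside.
- petri_dish: Bystander: clear round dish, 61 mm across, 15 mm high, beside the instrument. Origin: centre of its underside.
- cassette_1: Bystander: small cassette with a wax block, 41x28x13 mm, behind the instrument. Origin: centre of its underside.
- cassette_2: Bystander: small cassette with a wax block, 41x28x13 mm, behind the instrument. Origin: centre of its underside.
- beaker: Bystander: glass beaker, 56 mm across, 68 mm high, on the right of the bench. Origin: centre of its underside.
- loupe: Bystander: black stand magnifier, 49 mm across, 34 mm high, on the right of the bench. Origin: centre of its underside.
- timer: Bystander: flat bench timer, 62x68x18 mm, on the right of the bench. Origin: centre of its underside.

How it is judged:
By the outcome, as a careful person would: the job done as asked, in the order asked, and still so for the second after the job is handed in, with the robot touching nothing.
It also fails if it takes over 58 s, if anything falls off the work surface, if the arm or the gripper's body presses on something with over 40 N, if the wrist force passes 120 N, or if a joint passes its speed limit or range.

## Working session

There is one attempt and no reset: what is moved stays moved. The work goes in short steps, Python scripts to look and compute and a tool call to move; the robot and the scene stay as the last step left them, time stands still between calls to the robot, and variables do not carry over. Pictures are saved under pics/ and viewed, at most 10 in all, crops included, and the job is handed in when it is done.

Besides the shell and the picture viewer there is one more tool, called as name(argument=value, ...) on one line, values as JSON. apply_moves: Moves the arm, as the interface text tells. Its arguments: {"type":"object","properties":{"deltas":{"type":"array","items":{"type":"array","items":{"type":"number"}}}},"required":["deltas"]}

```bash
mkdir -p pics
python3 - <<'E'
from bench import manip
import cv2, numpy as np
o=manip.get_obs(); print({k:np.round(v,4).tolist() for k,v in o.items()})
for n in("scene","top"):
    s=manip.snapshot(n); cv2.imwrite(f"pics/{n}0.png",s["color"][:,:,::-1]); print(n,s["K"],s["position"],s["orientation"])
E
```

```text
{'time': 0.0, 'qpos': [-1.2862, 0.522, -0.0363, 1.6, 0.0212, 1.0211, -0.1128], 'joint_vel': [0.0001, -0.0003, -0.0019, 0.001, 0.0002, 0.0008, -0.0003], 'effort': [0.0004, -92.7112, 1.9798, -36.9944, 0.018, 0.008, -0.0001], 'eef_pos': [0.217, 0.5857, 0.2307], 'tool_rot': [-0.0001, 0.1765, 0.9843, -0.0006], 'ft_force': [1.2678, -0.2895, 0.3584], 'ft_torque': [-0.0102, -0.0532, 0.0041], 'gripper_force': 0.0, 'width': 0.9979}
scene [[542.0795334    0.         319.04449434]
 [  0.         542.0795334  232.65364736]
 [  0.           0.           1.        ]] [ 0.09521072 -1.10489431  1.05603781] [-0.40153274  0.88915254 -0.19946286  0.09161762]
top [[609.4613195    0.         329.57661405]
 [  0.         609.4613195  244.60006676]
 [  0.           0.           1.        ]] [ 0.44899367 -0.11617383  1.47951451] [-0.03158418  0.71205039 -0.70071369  0.03141658]
```

View pics/scene0.png

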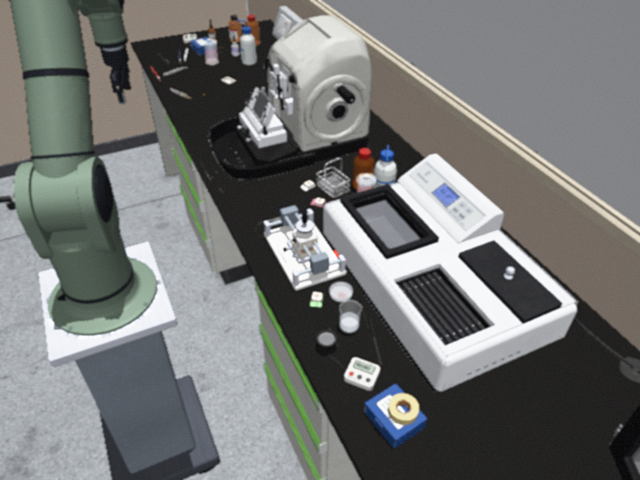

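View pics/top0.png

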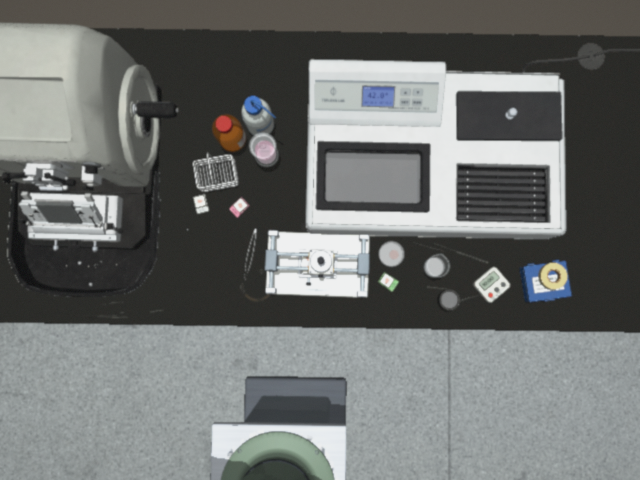

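The arrayer is at about (317,264) in the top view and (303,245) in the scene view, with the disc and knob near (320,261). Next I'll zoom in on it.

```bash
cat > h.py <<'E'
from bench import manip
import cv2, numpy as np
from scipy.spatial.transform import Rotation as R
class Cam:
    def __init__(s,n):
        d=manip.snapshot(n); s.img=d["color"]; s.K=np.array(d["K"]); s.p=np.array(d["position"]); w,x,y,z=d["orientation"]; s.R=R.from_quat([x,y,z,w]).as_matrix()
    def ray(s,uv,z):
        d=s.R@np.linalg.solve(s.K,[uv[0],uv[1],1]); return s.p+d*(z-s.p[2])/d[2]
    def proj(s,P):
        c=s.K@(s.R.T@(np.array(P)-s.p)); return c[:2]/c[2]
E
python3 - <<'E'
from h import *
t=Cam("top"); s=Cam("scene")
a=cv2.resize(t.img[225:305,255:380],None,fx=6,fy=6,interpolation=cv2.INTER_CUBIC)
b=cv2.resize(s.img[195:295,255:355],None,fx=6,fy=6,interpolation=cv2.INTER_CUBIC)
cv2.imwrite("pics/t1.png",a[:,:,::-1]);cv2.imwrite("pics/s1.png",b[:,:,::-1])
# base plate outline
g=cv2.cvtColor(t.img,cv2.COLOR_RGB2GRAY); m=(g>110).astype(np.uint8); m[:225]=0;m[305:]=0;m[:,:258]=0;m[:,376:]=0
c=max(cv2.findContours(m,0,2)[0],key=cv2.contourArea); print(cv2.minAreaRect(c))
# approx disc
print(t.ray((320,261),.1),[t.ray(p,.016) for p in cv2.boxPoints(cv2.minAreaRect(c))])
E
```

```text
((319.3831481933594, 263.76800537109375), (108.82030487060547, 63.97810745239258), 2.3137223720550537)
[ 0.53459262 -0.09374705  0.1       ] [array([0.4596569 , 0.04093848, 0.016     ]), array([0.61367475, 0.03864699, 0.016     ]), array([ 0.60722562, -0.22413334,  0.016     ]), array([ 0.45335314, -0.21939856,  0.016     ])]
```

View pics/t1.png

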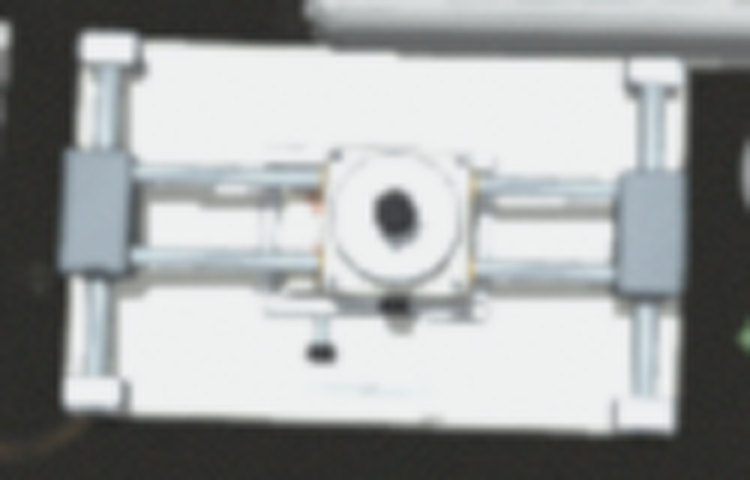

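View pics/s1.png

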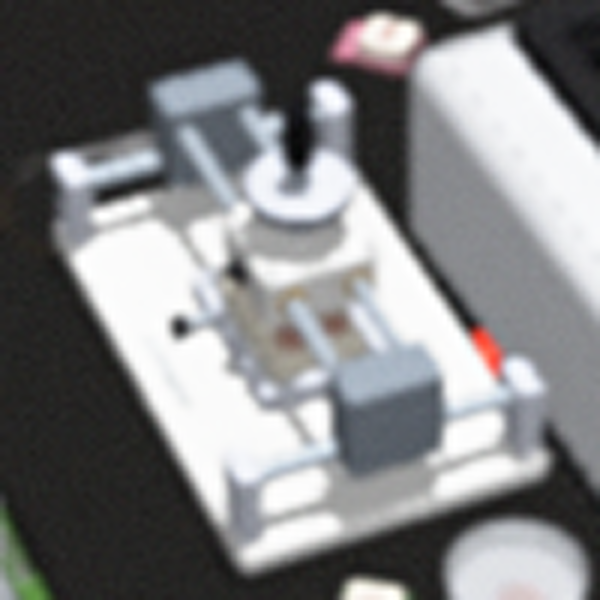

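The zoomed views show the disc raised, with the knob at top pixel ≈(321,261) and scene ≈(305,216). The plate spans top crop corners (80,38) to (675,432). Next I measure the knob from both views, and the plate, block and tissue positions.

Run:
```python
from h import *
t=Cam("top"); s=Cam("scene")
def dark(im,r0,r1,c0,c1,th=90):
    g=cv2.cvtColor(im,cv2.COLOR_RGB2GRAY)[r0:r1,c0:c1]; n,l,st,ce=cv2.connectedComponentsWithStats((g<th).astype(np.uint8))
    return [(np.round(ce[i]+[c0,r0],2),st[i]) for i in range(1,n) if st[i][4]>4]
print("top",dark(t.img,250,272,310,332)); print("scene",dark(s.img,205,228,296,312))
kt=(321.2,260.8); ks=(304.9,216.5)
def tri(a,b):
    # least squares of two rays
    A=np.zeros((3,3));B=np.zeros(3)
    for c,uv in((t,a),(s,b)):
        d=c.R@np.linalg.solve(c.K,[uv[0],uv[1],1]);d/=np.linalg.norm(d);P=np.eye(3)-np.outer(d,d);A+=P;B+=P@c.p
    X=np.linalg.solve(A,B);return X
print("knob",tri(kt,ks))
for z in(.145,.16): print(z,t.ray(kt,z),s.ray(ks,z))
T=lambda x,y:(x/6-1/12+255-.4,y/6-1/12+225-.4); S=lambda x,y:(x/6+255-.5,y/6+195-.5)
# disc centre top z .12
print("disc",t.ray(T(397,218),.12),s.ray(S(300,183),.12))
# plate bottom corners top-view, z=.016
for p in((62,410),(675,433),(690,62),(82,36)): print("pl top",p,t.ray(T(*p),.016)[:2])
# plate corners scene: front (near) corner and right, left  
for p in((248,565),(548,460),(57,232)): print("pl scn",p,s.ray(S(*p),.008)[:2])
# visible tissues scene
for p in((292,335),(335,320)): print("tis",s.ray(S(*p),.036)[:2])
```

```text
top [(array([320.46, 260.36]), array([ 8,  8,  6,  6, 28], dtype=int32))]
scene [(array([303.42, 211.23]), array([  0,   0,  16,  19, 143], dtype=int32))]
knob [ 0.53316812 -0.09747563  0.14590431]
0.145 [ 0.53228188 -0.0971024   0.145     ] [ 0.53456936 -0.09677687  0.145     ]
0.16 [ 0.53134572 -0.09731677  0.16      ] [ 0.52733544 -0.11337526  0.16      ]
disc [ 0.53371174 -0.09559286  0.12      ] [ 0.53114785 -0.10090728  0.12      ]
pl top (62, 410) [0.46133271 0.03828998]
pl top (675, 433) [ 0.45611018 -0.20635262]
pl top (690, 62) [ 0.60495152 -0.21081736]
pl top (82, 36) [0.6115405  0.03406361]
pl scn (248, 565) [ 0.45764218 -0.20500421]
pl scn (548, 460) [ 0.60574719 -0.20379413]
pl scn (57, 232) [0.46118556 0.03607484]
tis [ 0.5230847  -0.10684783]
tis [ 0.54509253 -0.10607273]
```

apply_moves(deltas=[[0,0,0,0,-9.5],[0,0,0,0,-9.4],[0,-23,-48,0,0],[0,-23,-48,0,0],[0,-23,-48,0,0],[0,-23,-48,0,0],[0,-23,-48,0,0],[0,-23,-48,0,0],[0,0,0,0,0]])

```text
time: 1.42
eef_pos: [0.3494, 0.2914, 0.2316]
tool_rot: [0.0, 0.015, 1.0, -0.0]
ft_force: [-0.4, 1.3, 0.5]
width: 0.999
gripper_force: 0.0
```

apply_moves(deltas=[[0,-17,-50,0,0],[0,-17,-50,0,0],[0,-17,-50,0,0],[0,-17,-50,0,0],[0,-17,-50,0,0],[0,-17,-50,0,0],[0,-31,-28,12,0],[0,-31,-28,12,0],[0,-31,-28,12,0],[0,0,0,0,0]])

```text
time: 2.68
eef_pos: [0.5343, -0.0955, 0.194]
tool_rot: [-0.001, 0.013, 1.0, -0.0]
ft_force: [-1.0, -0.3, -0.1]
width: 1.001
gripper_force: 0.0
```

Run:
```python
from h import *
o=manip.get_obs(); print(o["time"],o["eef_pos"],o["tool_rot"],o["ft_force"],o["qpos"],o["width"])
s=Cam("scene");b=cv2.resize(s.img[150:290,240:380],None,fx=4,fy=4,interpolation=cv2.INTER_CUBIC)
cv2.imwrite("pics/s2.png",b[:,:,::-1])
```

```text
2.675 [ 0.53430026 -0.09547853  0.19403358] [-5.60090006e-04  1.34296551e-02  9.99909593e-01 -3.68595698e-04] [-0.9654925  -0.26329345 -0.1131449 ] [-0.0653849   0.44358761  0.17824759  1.8632561  -0.10085022  0.84449735
  1.70704343] 1.0006184847953832
```

View pics/s2.png

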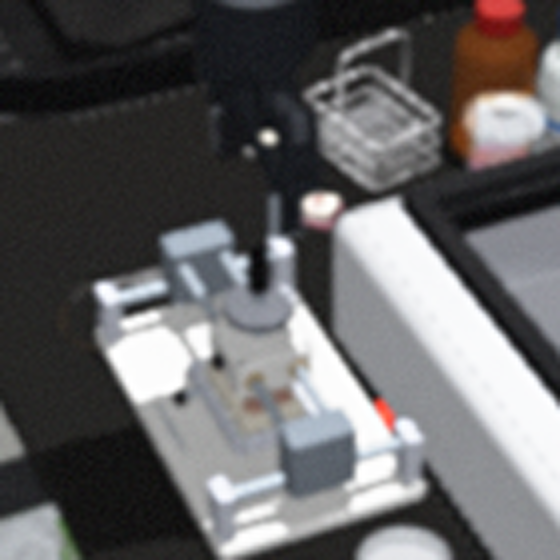

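The open gripper stands above the spindle, with knob and disc at about (258,285) in this crop and nothing between them. I'll descend around the knob and close to just past contact.

apply_moves(deltas=[[0,1,0,20,0],[0,0,0,20,0],[0,0,0,15,0],[0.3,0,0,8,0],[0.6,0,0,0,0],[0.75,0,0,0,0],[0.83,0,0,0,0],[0.83,0,0,0,0],[0.83,0,0,0,0],[0.83,0,0,0,0]])

```text
time: 3.98
eef_pos: [0.5324, -0.094, 0.1324]
tool_rot: [0.0, 0.013, 1.0, 0.0]
ft_force: [0.8, 0.3, -0.1]
width: 0.179
gripper_force: 24.0
```

apply_moves(deltas=[[0.822,0,0,0,0],[0.822,0,0,0,0],[0.822,0,0,0,0]])

```text
time: 4.35
eef_pos: [0.5323, -0.0941, 0.1323]
tool_rot: [0.0, 0.013, 1.0, -0.0]
ft_force: [0.5, 0.0, 0.6]
width: 0.179
gripper_force: 16.8
```

apply_moves(deltas=[[0.815,0,0,0,0],[0.815,0,0,0,0],[0.815,0,0,0,0]])

```text
time: 4.72
eef_pos: [0.5322, -0.094, 0.1323]
tool_rot: [-0.0, 0.012, 1.0, -0.0]
ft_force: [2.0, 0.6, -1.4]
width: 0.186
gripper_force: 3.1
```

apply_moves(deltas=[[0.83,0,0,0,0],[0.83,3,2.5,0,0],[0.83,4,3,0,0],[0.83,3.7,3,0,0],[0.83,0,0,0,0],[0.83,0,0,1,0],[0.83,0,0,2,0],[0.83,0,0,2,0],[0.83,0,0,1,0],[0.815,0,0,0,0]])

```text
time: 5.98
eef_pos: [0.5217, -0.0853, 0.1261]
tool_rot: [-0.0, 0.012, 1.0, -0.0]
ft_force: [-0.4, 0.8, -2.5]
width: 0.184
gripper_force: 3.0
```

apply_moves(deltas=[[0.815,0,0,0,0],[0.815,0,0,0.5,0],[0.815,0,0,0.5,0],[0.815,0,0,0.5,0],[0.815,0,0,0.5,0],[0.815,0,0,0.5,0],[0.815,0,0,0.5,0],[0.815,0,0,0,0]])

```text
time: 6.98
eef_pos: [0.5218, -0.0853, 0.1232]
tool_rot: [-0.0, 0.012, 1.0, -0.0]
ft_force: [-1.0, 0.1, -0.8]
width: 0.182
gripper_force: 3.1
```

apply_moves(deltas=[[0.815,0,0,0.5,0],[0.815,0,0,0.5,0],[0.815,0,0,0.5,0],[0.815,0,0,0.5,0],[0.815,0,0,0.5,0],[0.815,0,0,0.5,0],[0.815,0,0,0,0]])

```text
time: 7.85
eef_pos: [0.5218, -0.0853, 0.1203]
tool_rot: [0.0, 0.013, 1.0, 0.0]
ft_force: [-1.5, 0.4, 2.6]
width: 0.181
gripper_force: 3.3
```

```bash
cat > f.py <<'E'
from bench import manip
import numpy as np
a=[]
for i in range(6):
    manip.snapshot("top"); o=manip.get_obs(); a.append([*o["ft_force"],o["gripper_force"],o["eef_pos"][2]*1e3])
print(round(o["time"],2),o["eef_pos"].round(4) if hasattr(o["eef_pos"],'round') else o["eef_pos"],np.mean(a,0).round(2),np.std(a,0).round(2))
E
python3 f.py
```

```text
8.15 [ 0.5218 -0.0853  0.1203] [ -1.44   1.04   3.04   3.32 120.35] [0.45 0.72 0.61 0.01 0.01]
```

Contact shows a steady 3 N, because the light grip slips and caps the force. I lock the grip here as the reference (z = 120.35 on piece A), lift, and go on to the next piece. It gets the same light grip, in 0.5 mm steps.

apply_moves(deltas=[[0.83,0,0,0,0],[0.83,0,0,0,0],[0.83,0,0,-3,0],[0.83,0,0,-4,0],[0.83,0,7,0,0],[0.83,0,8,0,0],[0.83,0,7,0,0],[0.83,0,0,1,0],[0.83,0,0,1,0],[0.815,0,0,0,0]])

```text
time: 9.4
eef_pos: [0.5223, -0.0633, 0.1251]
tool_rot: [-0.0, 0.013, 1.0, -0.0]
ft_force: [0.1, 0.4, -3.1]
width: 0.184
gripper_force: 3.0
```

apply_moves(deltas=[[0.815,0,0,0,0]])

```text
time: 9.52
eef_pos: [0.5223, -0.0634, 0.1252]
tool_rot: [-0.0, 0.013, 1.0, -0.0]
ft_force: [0.4, 0.9, -2.4]
width: 0.184
gripper_force: 3.0
```

apply_moves(deltas=[[0.815,0,0,0.5,0],[0.815,0,0,0.5,0]])

```text
time: 9.78
eef_pos: [0.5224, -0.0634, 0.1243]
tool_rot: [0.0, 0.013, 1.0, -0.0]
ft_force: [-0.7, 1.2, 0.5]
width: 0.186
gripper_force: 3.2
```

apply_moves(deltas=[[0.815,0,0,0.5,0]])

```text
time: 9.9
eef_pos: [0.5223, -0.0633, 0.1238]
tool_rot: [0.0, 0.013, 1.0, -0.0]
ft_force: [-0.9, -0.8, 0.2]
width: 0.183
gripper_force: 3.2
```

apply_moves(deltas=[[0.815,0,0,0.5,0]])

```text
time: 10.02
eef_pos: [0.5223, -0.0634, 0.1233]
tool_rot: [0.0, 0.013, 1.0, -0.0]
ft_force: [-0.8, -0.5, 0.7]
width: 0.184
gripper_force: 3.2
```

apply_moves(deltas=[[0.815,0,0,0.5,0]])

```text
time: 10.15
eef_pos: [0.5223, -0.0633, 0.1228]
tool_rot: [-0.0, 0.013, 1.0, -0.0]
ft_force: [-1.1, -0.6, -0.2]
width: 0.185
gripper_force: 3.2
```

apply_moves(deltas=[[0.815,0,0,0.5,0]])

```text
time: 10.28
eef_pos: [0.5223, -0.0633, 0.1223]
tool_rot: [0.0, 0.012, 1.0, -0.0]
ft_force: [-1.0, 0.4, 0.0]
width: 0.186
gripper_force: 3.2
```

apply_moves(deltas=[[0.815,0,0,0.5,0]])

```text
time: 10.4
eef_pos: [0.5223, -0.0633, 0.1218]
tool_rot: [0.0, 0.012, 1.0, -0.0]
ft_force: [-0.6, 1.2, -0.4]
width: 0.186
gripper_force: 3.2
```

apply_moves(deltas=[[0.815,0,0,0.5,0]])

```text
time: 10.52
eef_pos: [0.5223, -0.0633, 0.1213]
tool_rot: [0.0, 0.012, 1.0, -0.0]
ft_force: [-0.8, -0.0, -0.4]
width: 0.187
gripper_force: 3.2
```

apply_moves(deltas=[[0.815,0,0,0.5,0]])

```text
time: 10.65
eef_pos: [0.5223, -0.0633, 0.1208]
tool_rot: [0.0, 0.013, 1.0, -0.0]
ft_force: [-0.8, -0.3, 0.8]
width: 0.184
gripper_force: 3.2
```

apply_moves(deltas=[[0.815,0,0,0.5,0]])

```text
time: 10.78
eef_pos: [0.5223, -0.0633, 0.1203]
tool_rot: [-0.0, 0.013, 1.0, -0.0]
ft_force: [-0.1, 0.5, 0.4]
width: 0.189
gripper_force: 3.2
```

apply_moves(deltas=[[0.815,0,0,0.5,0]])

```text
time: 10.9
eef_pos: [0.5223, -0.0633, 0.1198]
tool_rot: [0.0, 0.012, 1.0, -0.0]
ft_force: [-1.7, -0.8, 2.6]
width: 0.186
gripper_force: 3.3
```

apply_moves(deltas=[[0.815,0,0,0.5,0]])

```text
time: 11.02
eef_pos: [0.5224, -0.0633, 0.1194]
tool_rot: [0.0, 0.013, 1.0, -0.0]
ft_force: [-1.3, -0.5, 3.3]
width: 0.186
gripper_force: 3.4
```

apply_moves(deltas=[[0.815,0,0,0.5,0]])

```text
time: 11.15
eef_pos: [0.5224, -0.0633, 0.1189]
tool_rot: [0.0, 0.013, 1.0, -0.0]
ft_force: [-1.7, -0.8, 5.2]
width: 0.184
gripper_force: 3.5
```

apply_moves(deltas=[[0.815,0,0,0.5,0]])

```text
time: 11.28
eef_pos: [0.5225, -0.0633, 0.1185]
tool_rot: [0.0, 0.013, 1.0, -0.0]
ft_force: [-1.5, -1.6, 6.2]
width: 0.187
gripper_force: 3.6
```

apply_moves(deltas=[[0.83,0,0,0,0],[0.83,0,0,-0.3,0],[0.83,0,0,0,0]])

```text
time: 11.65
eef_pos: [0.5225, -0.0633, 0.1187]
tool_rot: [0.0, 0.012, 1.0, -0.0]
ft_force: [0.1, -0.5, 4.2]
width: 0.175
gripper_force: 24.4
```

apply_moves(deltas=[[0.83,0,0,-0.3,0],[0.83,0,0,0,0]])

```text
time: 11.9
eef_pos: [0.5225, -0.0633, 0.1189]
tool_rot: [0.0, 0.013, 1.0, -0.0]
ft_force: [2.6, -0.5, 1.2]
width: 0.177
gripper_force: 24.4
```

apply_moves(deltas=[[0.83,0,0,-0.3,0],[0.83,0,0,0,0]])

```text
time: 12.15
eef_pos: [0.5224, -0.0633, 0.1192]
tool_rot: [0.0, 0.012, 1.0, -0.0]
ft_force: [2.7, -2.1, -0.4]
width: 0.178
gripper_force: 24.3
```

apply_moves(deltas=[[0.83,0,0,-0.3,0],[0.83,0,0,0,0]])

```text
time: 12.4
eef_pos: [0.5222, -0.0633, 0.1194]
tool_rot: [-0.0, 0.012, 1.0, -0.0]
ft_force: [1.9, -2.2, -0.6]
width: 0.177
gripper_force: 24.2
```

apply_moves(deltas=[[0.83,0,0,-0.4,0],[0.83,0,0,0,0]])

```text
time: 12.65
eef_pos: [0.5221, -0.0632, 0.1198]
tool_rot: [-0.0, 0.012, 1.0, 0.0]
ft_force: [0.9, -0.8, -2.1]
width: 0.18
gripper_force: 24.2
```

apply_moves(deltas=[[0.83,0,0,-3,0],[0.83,0,0,-3,0],[0.83,-6,0,0,0],[0.83,-6,0,0,0],[0.83,-6,0,0,0],[0.83,-6,0,0,0],[0.83,0,0,0.5,0],[0.83,0,0,1,0],[0.815,0,0,0,0],[0.815,0,0,0,0]])

```text
time: 13.9
eef_pos: [0.5461, -0.0638, 0.1243]
tool_rot: [-0.0, 0.012, 1.0, 0.0]
ft_force: [1.0, -0.7, -1.9]
width: 0.19
gripper_force: 3.1
```

apply_moves(deltas=[[0.815,0,0,0.5,0]])

```text
time: 14.02
eef_pos: [0.5462, -0.0638, 0.1239]
tool_rot: [-0.0, 0.012, 1.0, 0.0]
ft_force: [0.6, 0.9, -0.1]
width: 0.184
gripper_force: 3.2
```

apply_moves(deltas=[[0.815,0,0,0.5,0]])

```text
time: 14.15
eef_pos: [0.5462, -0.0639, 0.1234]
tool_rot: [-0.0, 0.012, 1.0, 0.0]
ft_force: [-0.5, -0.2, 0.2]
width: 0.181
gripper_force: 3.2
```

apply_moves(deltas=[[0.815,0,0,0.5,0]])

```text
time: 14.28
eef_pos: [0.5462, -0.0638, 0.1229]
tool_rot: [-0.0, 0.012, 1.0, 0.0]
ft_force: [-0.5, 0.6, 0.2]
width: 0.185
gripper_force: 3.2
```

apply_moves(deltas=[[0.815,0,0,0.5,0]])

```text
time: 14.4
eef_pos: [0.5463, -0.0638, 0.1224]
tool_rot: [-0.0, 0.012, 1.0, 0.0]
ft_force: [-1.2, 0.8, -0.2]
width: 0.184
gripper_force: 3.2
```

apply_moves(deltas=[[0.815,0,0,0.5,0]])

```text
time: 14.52
eef_pos: [0.5462, -0.0639, 0.1218]
tool_rot: [-0.0, 0.012, 1.0, 0.0]
ft_force: [-1.5, 0.6, -0.1]
width: 0.186
gripper_force: 3.2
```

apply_moves(deltas=[[0.815,0,0,0.5,0]])

```text
time: 14.65
eef_pos: [0.5462, -0.0638, 0.1213]
tool_rot: [-0.0, 0.012, 1.0, 0.0]
ft_force: [-1.0, 0.7, 0.8]
width: 0.187
gripper_force: 3.2
```

apply_moves(deltas=[[0.815,0,0,0.5,0]])

```text
time: 14.78
eef_pos: [0.5463, -0.0638, 0.1208]
tool_rot: [-0.0, 0.012, 1.0, -0.0]
ft_force: [-1.0, -0.2, 0.0]
width: 0.184
gripper_force: 3.3
```

apply_moves(deltas=[[0.815,0,0,0.5,0]])

```text
time: 14.9
eef_pos: [0.5463, -0.0639, 0.1204]
tool_rot: [-0.0, 0.012, 1.0, -0.0]
ft_force: [-1.5, 1.1, 2.3]
width: 0.184
gripper_force: 3.4
```

apply_moves(deltas=[[0.83,0,0,0,0],[0.83,0,0,-2,0],[0.83,0,0,-3,0],[0.83,0,-5,0,0],[0.83,0,-6,0,0],[0.83,0,-6,0,0],[0.83,0,-5,0,0],[0.83,0,0,1,0],[0.815,0,0,0,0],[0.815,0,0,0,0]])

```text
time: 16.15
eef_pos: [0.5458, -0.0858, 0.1243]
tool_rot: [-0.0, 0.012, 1.0, -0.0]
ft_force: [1.1, -1.0, -2.3]
width: 0.187
gripper_force: 3.1
```

apply_moves(deltas=[[0.815,0,0,0.5,0]])

```text
time: 16.27
eef_pos: [0.5458, -0.0858, 0.1239]
tool_rot: [0.0, 0.012, 1.0, -0.0]
ft_force: [0.7, -1.4, -0.4]
width: 0.184
gripper_force: 3.3
```

apply_moves(deltas=[[0.815,0,0,0.5,0]])

```text
time: 16.4
eef_pos: [0.5458, -0.0858, 0.1234]
tool_rot: [0.0, 0.012, 1.0, -0.0]
ft_force: [1.5, -1.2, 0.6]
width: 0.185
gripper_force: 3.2
```

apply_moves(deltas=[[0.815,0,0,0.5,0]])

```text
time: 16.52
eef_pos: [0.5458, -0.0858, 0.1229]
tool_rot: [0.0, 0.012, 1.0, -0.0]
ft_force: [0.9, -0.4, 0.8]
width: 0.185
gripper_force: 3.2
```

apply_moves(deltas=[[0.815,0,0,0.5,0]])

```text
time: 16.65
eef_pos: [0.5458, -0.0858, 0.1224]
tool_rot: [0.0, 0.012, 1.0, 0.0]
ft_force: [-0.4, -0.8, -0.3]
width: 0.185
gripper_force: 3.2
```

apply_moves(deltas=[[0.815,0,0,0.5,0]])

```text
time: 16.77
eef_pos: [0.5458, -0.0858, 0.1219]
tool_rot: [0.0, 0.012, 1.0, 0.0]
ft_force: [0.6, -0.8, 0.4]
width: 0.184
gripper_force: 3.2
```

apply_moves(deltas=[[0.815,0,0,0.5,0]])

```text
time: 16.9
eef_pos: [0.5458, -0.0858, 0.1214]
tool_rot: [0.0, 0.012, 1.0, -0.0]
ft_force: [0.7, -0.3, 0.1]
width: 0.181
gripper_force: 3.2
```

apply_moves(deltas=[[0.815,0,0,0.5,0]])

```text
time: 17.02
eef_pos: [0.5458, -0.0858, 0.1209]
tool_rot: [0.0, 0.012, 1.0, 0.0]
ft_force: [1.6, -0.0, 0.2]
width: 0.188
gripper_force: 3.2
```

apply_moves(deltas=[[0.815,0,0,0.5,0]])

```text
time: 17.15
eef_pos: [0.5458, -0.0858, 0.1204]
tool_rot: [0.0, 0.012, 1.0, 0.0]
ft_force: [0.6, 0.2, -1.1]
width: 0.186
gripper_force: 3.2
```

apply_moves(deltas=[[0.815,0,0,0.5,0]])

```text
time: 17.27
eef_pos: [0.5458, -0.0858, 0.1199]
tool_rot: [0.0, 0.012, 1.0, 0.0]
ft_force: [1.4, -0.5, 0.9]
width: 0.184
gripper_force: 3.3
```

apply_moves(deltas=[[0.815,0,0,0.5,0]])

```text
time: 17.4
eef_pos: [0.5458, -0.0859, 0.1194]
tool_rot: [0.0, 0.012, 1.0, -0.0]
ft_force: [0.9, 0.6, 2.2]
width: 0.186
gripper_force: 3.4
```

apply_moves(deltas=[[0.815,0,0,0.5,0]])

```text
time: 17.52
eef_pos: [0.5458, -0.0858, 0.119]
tool_rot: [0.0, 0.012, 1.0, 0.0]
ft_force: [-1.0, -0.2, 4.7]
width: 0.188
gripper_force: 3.5
```

apply_moves(deltas=[[0.815,0,0,0.5,0]])

```text
time: 17.65
eef_pos: [0.5459, -0.0859, 0.1185]
tool_rot: [0.0, 0.013, 1.0, 0.0]
ft_force: [-1.1, 1.2, 6.1]
width: 0.186
gripper_force: 3.6
```

apply_moves(deltas=[[0.83,0,0,0,0],[0.83,0,0,-3,0],[0.83,0,0,-3,0],[0.83,0,-5,0,0],[0.83,0,-6,0,0],[0.83,0,-6,0,0],[0.83,0,-5,0,0],[0.83,0,0,0.5,0],[0.815,0,0,0,0],[0.815,0,0,0,0]])

```text
time: 18.9
eef_pos: [0.5452, -0.1078, 0.1238]
tool_rot: [-0.0, 0.012, 1.0, -0.0]
ft_force: [-1.0, -1.2, -1.1]
width: 0.186
gripper_force: 3.2
```

apply_moves(deltas=[[0.815,0,0,0.5,0]])

```text
time: 19.02
eef_pos: [0.5452, -0.1078, 0.1234]
tool_rot: [-0.0, 0.012, 1.0, -0.0]
ft_force: [-1.1, -2.3, 0.9]
width: 0.189
gripper_force: 3.3
```

apply_moves(deltas=[[0.815,0,0,0.5,0]])

```text
time: 19.15
eef_pos: [0.5452, -0.1078, 0.1229]
tool_rot: [-0.0, 0.012, 1.0, 0.0]
ft_force: [-1.9, -0.8, -0.1]
width: 0.183
gripper_force: 3.3
```

apply_moves(deltas=[[0.815,0,0,0.5,0]])

```text
time: 19.27
eef_pos: [0.5452, -0.1078, 0.1224]
tool_rot: [-0.0, 0.012, 1.0, 0.0]
ft_force: [-1.9, -1.0, 0.2]
width: 0.187
gripper_force: 3.3
```

apply_moves(deltas=[[0.815,0,0,0.5,0]])

```text
time: 19.4
eef_pos: [0.5452, -0.1078, 0.1219]
tool_rot: [-0.0, 0.012, 1.0, 0.0]
ft_force: [-0.6, -0.4, 1.0]
width: 0.183
gripper_force: 3.3
```

apply_moves(deltas=[[0.815,0,0,0.5,0]])

```text
time: 19.52
eef_pos: [0.5452, -0.1078, 0.1214]
tool_rot: [0.0, 0.012, 1.0, 0.0]
ft_force: [-1.1, -0.9, -0.5]
width: 0.186
gripper_force: 3.3
```

apply_moves(deltas=[[0.815,0,0,0.5,0]])

```text
time: 19.65
eef_pos: [0.5452, -0.1078, 0.1209]
tool_rot: [-0.0, 0.013, 1.0, 0.0]
ft_force: [-1.6, -0.1, -0.2]
width: 0.185
gripper_force: 3.3
```

apply_moves(deltas=[[0.815,0,0,0.5,0]])

```text
time: 19.77
eef_pos: [0.5452, -0.1078, 0.1204]
tool_rot: [-0.0, 0.012, 1.0, -0.0]
ft_force: [-1.3, -1.2, -0.1]
width: 0.184
gripper_force: 3.3
```

apply_moves(deltas=[[0.815,0,0,0.5,0]])

```text
time: 19.9
eef_pos: [0.5452, -0.1078, 0.1199]
tool_rot: [-0.0, 0.012, 1.0, 0.0]
ft_force: [-1.4, -0.3, 0.9]
width: 0.183
gripper_force: 3.3
```

apply_moves(deltas=[[0.815,0,0,0.5,0]])

```text
time: 20.02
eef_pos: [0.5453, -0.1078, 0.1194]
tool_rot: [0.0, 0.012, 1.0, -0.0]
ft_force: [-1.7, -0.5, 2.4]
width: 0.183
gripper_force: 3.4
```

apply_moves(deltas=[[0.815,0,0,0.5,0]])

```text
time: 20.15
eef_pos: [0.5453, -0.1079, 0.119]
tool_rot: [0.0, 0.012, 1.0, 0.0]
ft_force: [-1.6, 0.1, 5.7]
width: 0.182
gripper_force: 3.5
```

apply_moves(deltas=[[0.815,0,0,0.5,0]])

```text
time: 20.27
eef_pos: [0.5454, -0.1079, 0.1186]
tool_rot: [0.0, 0.012, 1.0, -0.0]
ft_force: [-1.6, -0.1, 5.0]
width: 0.184
gripper_force: 3.6
```

apply_moves(deltas=[[0.815,0,0,0.5,0]])

```text
time: 20.4
eef_pos: [0.5455, -0.1079, 0.1181]
tool_rot: [0.0, 0.012, 1.0, -0.0]
ft_force: [-1.0, -0.8, 5.2]
width: 0.187
gripper_force: 3.7
```

apply_moves(deltas=[[0.83,0,0,0,0],[0.83,0,0,-3,0],[0.83,0,0,-3,0],[0.83,6,0,0,0],[0.83,6,0,0,0],[0.83,6,0,0,0],[0.83,6,0,0,0],[0.83,0,0,0.5,0],[0.815,0,0,0,0],[0.815,0,0,0,0]])

```text
time: 21.65
eef_pos: [0.5212, -0.1073, 0.1233]
tool_rot: [-0.0, 0.012, 1.0, -0.0]
ft_force: [-1.0, -0.6, -0.8]
width: 0.188
gripper_force: 3.3
```

apply_moves(deltas=[[0.815,0,0,0.5,0]])

```text
time: 21.78
eef_pos: [0.5212, -0.1073, 0.1228]
tool_rot: [-0.0, 0.012, 1.0, -0.0]
ft_force: [-0.6, -0.9, 0.4]
width: 0.185
gripper_force: 3.4
```

apply_moves(deltas=[[0.815,0,0,0.5,0]])

```text
time: 21.9
eef_pos: [0.5213, -0.1073, 0.1223]
tool_rot: [-0.0, 0.012, 1.0, -0.0]
ft_force: [-0.7, -1.5, 0.6]
width: 0.187
gripper_force: 3.4
```

apply_moves(deltas=[[0.815,0,0,0.5,0]])

```text
time: 22.02
eef_pos: [0.5212, -0.1073, 0.1218]
tool_rot: [0.0, 0.013, 1.0, -0.0]
ft_force: [-0.8, -1.2, 0.8]
width: 0.184
gripper_force: 3.4
```

apply_moves(deltas=[[0.815,0,0,0.5,0]])

```text
time: 22.15
eef_pos: [0.5213, -0.1073, 0.1214]
tool_rot: [0.0, 0.012, 1.0, -0.0]
ft_force: [-1.1, -0.7, 2.0]
width: 0.181
gripper_force: 3.5
```

apply_moves(deltas=[[0.815,0,0,0.5,0]])

```text
time: 22.28
eef_pos: [0.5213, -0.1073, 0.121]
tool_rot: [0.0, 0.013, 1.0, -0.0]
ft_force: [-2.3, -1.1, 4.7]
width: 0.185
gripper_force: 3.6
```

apply_moves(deltas=[[0.815,0,0,0.5,0]])

```text
time: 22.4
eef_pos: [0.5214, -0.1073, 0.1206]
tool_rot: [0.0, 0.013, 1.0, -0.0]
ft_force: [-1.6, 0.2, 5.9]
width: 0.183
gripper_force: 3.7
```

Piece F at (−12,−22) is the high spot, about 2.5 mm above the next highest. I release the knob to just clear of it and push the disc with both fingertips.

apply_moves(deltas=[[0.8,0,0,0,0],[0.76,0,0,0,0],[0.76,0,0,0,0],[0.76,0,0,0,0]])

```text
time: 22.9
eef_pos: [0.5212, -0.1072, 0.1204]
tool_rot: [-0.0, 0.012, 1.0, 0.0]
ft_force: [0.4, -0.8, -0.0]
width: 0.238
gripper_force: 0.0
```

apply_moves(deltas=[[0.76,0,0,1,0],[0.76,0,0,1,0],[0.76,0,0,1,0],[0.76,0,0,1,0],[0.76,0,0,1,0],[0.76,0,0,1,0],[0.76,0,0,1,0],[0.76,0,0,1,0]])

```text
time: 23.9
eef_pos: [0.5213, -0.1073, 0.1123]
tool_rot: [0.0, 0.012, 1.0, -0.0]
ft_force: [0.4, 0.5, -1.0]
width: 0.245
gripper_force: 0.0
```

```bash
python3 f.py
python3 - <<'E'
from h import *
s=Cam("scene");b=cv2.resize(s.img[190:290,255:355],None,fx=6,fy=6,interpolation=cv2.INTER_CUBIC)
cv2.imwrite("pics/s3.png",b[:,:,::-1])
E
```

```text
24.2 [ 0.5213 -0.1072  0.1124] [  0.    -0.34  -0.34   0.   112.36] [0.37 0.19 0.2  0.   0.07]
```

View pics/s3.png

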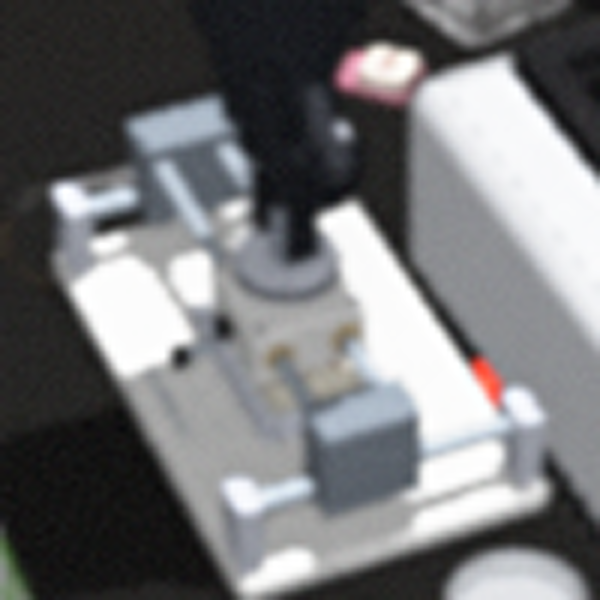

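The fingertips are just above the disc at (285,265), one on each side of the knob. I continue down.

apply_moves(deltas=[[0.76,0,0,1,0],[0.76,0,0,1,0],[0.76,0,0,1,0],[0.76,0,0,1,0]])

```text
time: 24.75
eef_pos: [0.5212, -0.1073, 0.1083]
tool_rot: [-0.0, 0.012, 1.0, -0.0]
ft_force: [-0.8, 0.3, -0.6]
width: 0.239
gripper_force: 0.0
```

apply_moves(deltas=[[0.76,0,0,1,0],[0.76,0,0,1,0],[0.76,0,0,1,0],[0.76,0,0,1,0]])

```text
time: 25.25
eef_pos: [0.5213, -0.1073, 0.1044]
tool_rot: [0.0, 0.012, 1.0, -0.0]
ft_force: [-1.1, 0.8, 3.0]
width: 0.243
gripper_force: 1.4
```

apply_moves(deltas=[[0.76,0,0,1,0],[0.76,0,0,1,0]])

```text
time: 25.5
eef_pos: [0.5213, -0.1073, 0.1024]
tool_rot: [0.0, 0.012, 1.0, -0.0]
ft_force: [-0.8, 0.6, 3.8]
width: 0.237
gripper_force: 1.4
```

apply_moves(deltas=[[0.76,0,0,1,0],[0.76,0,0,1,0]])

```text
time: 25.75
eef_pos: [0.5212, -0.1073, 0.1003]
tool_rot: [0.0, 0.012, 1.0, -0.0]
ft_force: [-0.4, -0.1, 2.6]
width: 0.24
gripper_force: 1.4
```

apply_moves(deltas=[[0.76,0,0,1,0],[0.76,0,0,1,0]])

```text
time: 26.0
eef_pos: [0.5212, -0.1072, 0.0983]
tool_rot: [-0.0, 0.012, 1.0, -0.0]
ft_force: [-0.8, 1.2, 2.7]
width: 0.236
gripper_force: 1.4
```

apply_moves(deltas=[[0.76,0,0,0.5,0]])

```text
time: 26.12
eef_pos: [0.5214, -0.1073, 0.0981]
tool_rot: [0.0, 0.013, 1.0, -0.0]
ft_force: [-2.2, 0.3, 14.4]
width: 0.237
gripper_force: 7.0
```

apply_moves(deltas=[[0.76,0,0,0.2,0],[0.76,0,0,0,0],[0.76,0,0,-1,0],[0.76,0,0,-2,0],[0.7,0,0,0,0],[0.6,0,0,0,0],[0.6,0,0,-5,0],[0.5,0,0,-15,0],[0.5,0,0,-25,0],[0.5,0,0,-30,0]])

```text
time: 27.38
eef_pos: [0.5211, -0.1073, 0.1773]
tool_rot: [0.0, 0.013, 1.0, -0.0]
ft_force: [0.8, 0.4, -0.1]
width: 0.497
gripper_force: 0.0
```

apply_moves(deltas=[[0.5,0,0,-40,0],[0.5,30,40,-10,0],[0.5,30,50,0,0],[0.5,20,50,0,0],[0.5,0,50,0,0],[0.5,0,0,0,0]])

```text
time: 28.12
eef_pos: [0.4459, 0.0881, 0.2268]
tool_rot: [0.001, 0.01, 1.0, 0.001]
ft_force: [1.0, -1.7, 0.6]
width: 0.498
gripper_force: 0.0
```

Run:
```python
from h import *
print(manip.get_obs()["time"])
s=Cam("scene");b=cv2.resize(s.img[195:295,255:355],None,fx=6,fy=6,interpolation=cv2.INTER_CUBIC)
cv2.imwrite("pics/s4.png",b[:,:,::-1])
```

```text
28.125
```

View pics/s4.png

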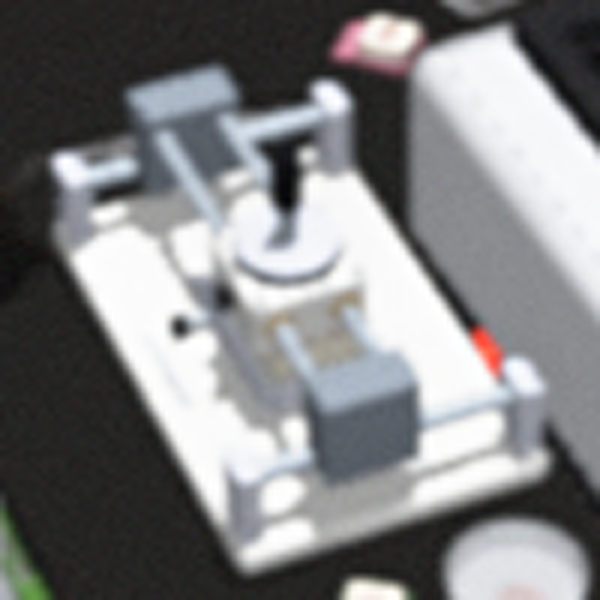

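The disc now sits flat on the carriage at (287,245), the knob stands free and the gripper is clear. The seating force came at z = 98 mm, which matches the seat height plus the disc thickness.

```bash
python3 -c "
from bench import manip
print(manip.finish_job())"
```

```text
the job is handed in; nothing more can be done
None
```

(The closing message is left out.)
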